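# Find the brass setting die in the lidded tins

### The job

One of the two closed blue tins holds the brass rivet-setting die, the other a steel die of the same shape. Take the lids off both tins to see what they hold and lay each lid flat on the bench, right way up; only then take out the brass die and stand it upright in the middle of the round leather pad on the setting block, setting it down rather than dropping it.

Things in the scene. Friction and masses are not known exactly. Their poses are not given: they have to be found in the camera images.
- lid_a: Loose round blue lid with a pale wooden knob, on one of the tins; lifts straight off. Origin: centre of its underside, z up (0 when flat on the bench; 49 mm above it on a closed tin). Bottom to top: plug 90 mm across, 6 mm high, inside the tin; plate 108 mm across, 5 mm thick, on the rim; knob 24 mm across, 11 to 45 mm above the origin. About 0.09 kg.
- lid_b: Lid of the other tin, just like lid_a; either tin may hold the brass die. Each tin is blue, round, fixed, centred under its closed lid: 104 mm across, 55 mm high, inside 98 mm across, its floor 4 mm above the bench. The bench is clear for 200 mm on the robot's side (-x) of each tin, over the tin's width.
- brass_die: Brass die: upright round bar 28 mm across up to 34 mm, tapering to 18 mm at its top, 42 mm high, about 0.18 kg. Origin: centre of its underside, z up along the bar. It stands on the floor of one tin, up to 8 mm off the tin's centre, hidden until the lid is off. The steel die in the other tin has the same shape but is silver-grey.
- pad (a point): Centre of the upper face of the round tan leather pad, 80 mm across, 3 mm thick, in the middle of the setting block: a dark steel plate 120 mm square and 22 mm high fixed to the bench; the pad's face is 25 mm above the bench. z up.

How it is judged:
By the outcome, as a careful person would: the job done as asked, in the order asked, and still so for the second after the job is handed in, with the robot touching nothing.
It also fails if it takes over 67 s, if anything falls off the work surface, if the arm or the gripper's body presses on something with over 40 N, if the wrist force passes 120 N, or if a joint passes its speed limit or range.

### The arm

A 6-joint arm with a two-finger parallel gripper is mounted at the origin on the work surface. World frame = base frame: x ahead of the robot, y to its left, z up, the work surface at z = 0. Lengths are in mm, angles in rad, forces in N, time in s.
With the tool pointing down it reaches from about 225 to 725 mm from the base axis. Payload 3.1 kg.
Tool frame: the origin (TCP) lies at the very end of the fingers, on their centre line; the grasp point (between the pads) lies 19 mm behind it; z points along the fingers, y is the line along which they close (so a half turn about z gives the same grasp; the last joint's range is limited). The gripper opens to 85 mm and grips with 20 to 120 N. Pads are 22 mm wide; open, the fingers measure 114 mm over their backs; the gripper's body (76 mm by 85 mm) begins 54 mm behind the grasp point. The pads swing forward as they close: fully open they stand 13 mm farther back than shut.
Start: joints at [-1.389, 0.048, 0.099, 1.622, 0, 1.443], TCP at [160.041, -500.004, 231.312] pointing down, gripper open.
Joint ranges: [-2.91, 2.91], [-0.99, 1.94], [-1.21, 1.42], [-2.12, 2.29], [-1.49, 1.47], [-3.14, 3.14]. Speed limits (rad/s): [2.79, 2.79, 3.14, 3.14, 3.14, 3.14].

### API

Orientations are given as a unit quaternion [x, y, z, w].
In Python, from bench import * gives the robot as it stands.
- The arm moves only by the tool apply_moves, never from a script. Its argument "series" is a list of rows, each a list of 7 numbers: the shift along the tool's x, y, z in m, then the turn, a rotation vector about the tool's x, y, z in rad, then the finger opening in m, from 0 to 0.0854. A call has 1 to 5 rows; each row is the pose to reach, as a shift and turn from the pose commanded when the call began, along the tool's axes at that moment; what a row does not reach only later rows make up. A row lasts 1/12 s, in which the tool goes at most 41.7 mm and 7.16 degrees, less where a joint would pass 70% of its speed; a pose out of reach is approached as far as the arm can. A call with a gripper value outside its range is refused whole. The fingers move at their own pace and stop on an object; the grip force is fixed at half the most. Time passes only in rows, so rows that repeat a pose let the fingers close. It gives the time, the measured TCP pose, the force, the opening and the grip force at its end, in the units of the state.
- get_state(): the state, without advancing time (a new reading comes with each control period).
- snapshot(name): name is "side" or "top"; returns the picture (384x512x3 uint8, blue, green, red); there is no depth.
- camera_info(name): a dict with "fx", "fy", "cx", "cy" (pixels), "R" (3x3) and "t" (3): a world point X has camera coordinates R X + t. Camera axes: x right, y down, z forward; pixel columns grow to the right and rows downward; lengths in mm; the calibration is good to about 2 mm. A picture is of the moment at which its call begins. camera_info takes no time and is no camera call.
- sign_off(): hands the job in; it is judged then, once.
The state is a dict: "time": time; "joints": joint angles; "qd": joint speeds; "effort": joint torques, N m; "position": TCP position; "ee_rot": TCP orientation; "ft_force": force on the tool from outside, world axes, zero at the start; "wrist_torque": the same for the moment, N m; "gripper_width": opening from 0.0 (shut) to 1.0 (fully open); "finger_force": force on a finger pad.
Only numpy, scipy, OpenCV 4.12 (cv2) and the standard library are available. Lean on these libraries where they do the work, as an engineer would, in place of code of your own. Each camera call takes 0.05 s, during which the arm holds its last target. There are 200 camera calls.

## Working session

There is one attempt and no reset: what is moved stays moved. The work goes in short steps, Python scripts to look and compute and a tool call to move; the robot and the scene stay as the last step left them, time stands still between calls to the robot, and variables do not carry over. Pictures are saved under pics/ and viewed, at most 10 in all, crops included, and the job is handed in when it is done.

Besides the shell and the picture viewer there is one more tool, called after "Call:" in YAML: its name, and indented under it one key for each argument. apply_moves: Moves the arm, as the interface text tells. Its arguments: {"type":"object","properties":{"series":{"type":"array","items":{"type":"array","items":{"type":"number"}}}},"required":["series"]}

```bash
mkdir -p pics; cat > h.py <<'E'
from bench import *
import numpy as np, cv2
from scipy.spatial.transform import Rotation as Ro
def ray(name,u,v,z):
    c=camera_info(name);R=np.array(c["R"]);t=np.array(c["t"])
    o=-R.T@t; d=R.T@np.array([(u-c["cx"])/c["fx"],(v-c["cy"])/c["fy"],1])
    return o+d*(z-o[2])/d[2]
def tool(p):  # world target -> shift in tool axes (m)
    s=get_state(); return Ro.from_quat(s["ee_rot"]).inv().apply(np.array(p)-s["position"])/1000
E
python3 - <<'E'
from h import *
s=get_state();print(s)
print(Ro.from_quat(s["ee_rot"]).as_matrix().round(3))
a=snapshot("top");b=snapshot("side")
cv2.imwrite("pics/t0.png",a);cv2.imwrite("pics/s0.png",b)
for n in("top","side"):
    c=camera_info(n);print(n,c["fx"],-np.array(c["R"]).T@np.array(c["t"]))
E
```

```text
{'time': 0.0, 'joints': array([-1.38880484e+00,  4.87416865e-02,  9.75911949e-02,  1.62200796e+00,
        6.98253470e-07,  1.44299560e+00]), 'qd': array([-9.77265377e-05, -5.69400758e-04,  3.08367307e-04, -2.94139076e-04,
       -7.98461770e-04, -4.59435638e-04]), 'effort': array([-1.74084522e-03, -3.38787103e+01,  3.20012283e+01,  2.05681549e-02,
       -3.44845412e-04, -1.02832516e-06]), 'position': array([ 159.92741429, -499.40196549,  230.1185567 ]), 'ee_rot': array([ 9.88026876e-01,  1.54277341e-01, -3.16484416e-05, -1.18063914e-03]), 'ft_force': array([-0.07193659, -1.15899456, -0.06368366]), 'wrist_torque': array([ 0.00981534, -0.03162353, -0.01029926]), 'finger_force': 0.0, 'gripper_width': 1.0052337972362608}
[[ 0.952  0.305 -0.   ]
 [ 0.305 -0.952  0.002]
 [ 0.    -0.002 -1.   ]]
top 492.3535856238506 [565.48811742   4.28359651 816.96956017]
side 389.15859406948607 [ 278.50479332 -465.11318584  584.93423666]
```

View pics/t0.png

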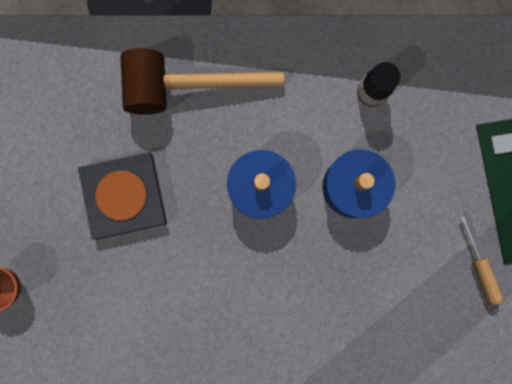

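View pics/s0.png

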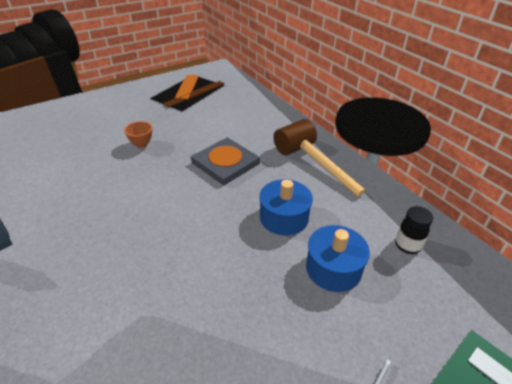

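The top view shows lids at about (261,184) and (360,184) with knobs at (262,181) and (366,181), and the leather pad at (121,195). The bench below the tins in the picture (the robot's side) is clear. The side view agrees.

```bash
cat >> h.py <<'E'
def blobs(mask,amin=60):
    n,l,st,c=cv2.connectedComponentsWithStats(mask.astype(np.uint8));return [(c[i],st[i]) for i in range(1,n) if st[i,4]>amin]
E
python3 - <<'E'
from h import *
a=cv2.imread("pics/t0.png");h=cv2.cvtColor(a,cv2.COLOR_BGR2HSV)
blue=cv2.inRange(h,(105,150,50),(130,255,255));org=cv2.inRange(h,(0,120,90),(25,255,255))
for c,s in blobs(org>0): print("org",c.round(1),s,[ray("top",*c,z).round(1) for z in(25,94)])
for c,s in blobs(blue>0,500): 
    print("blue",c.round(1),s,ray("top",*c,58).round(1))
b=cv2.imread("pics/s0.png")
h=cv2.cvtColor(b,cv2.COLOR_BGR2HSV);org=cv2.inRange(h,(0,120,90),(25,255,255))
for c,s in blobs(org[100:260,180:360]>0): 
    c=c+[180,100];print("side",c.round(1),s,[ray("side",*c,z).round(1) for z in(25,82)])
E
```

```text
org [220.4  80.6] [ 163   73  120   15 1191] [array([824.7,  38.1,  25. ]), array([802.1,  35.1,  94. ])]
org [120.4 195. ] [  96  170   50   51 1986] [array([637.7, 199.3,  25. ]), array([631.4, 182.3,  94. ])]
org [488.5 281.7] [474 259  28  45 563] [array([ 491.1, -391.4,   25. ]), array([ 497.6, -357. ,   94. ])]
org [  8.  291.7] [  0 268  18  43 384] [array([487.3, 372.9,  25. ]), array([494.1, 340.8,  94. ])]
blue [260.9 184.1] [ 228  151   67   67 3278] [649.3 -24.9  58. ]
blue [358.7 184.1] [ 324  150   71   67 3339] [ 647.8 -177.7   58. ]
side [301.3 108. ] [112   0  19  17 129] [array([934.7, 279.7,  25. ]), array([867.9, 203.8,  82. ])]
side [313.8 106. ] [123   0  21  15 132] [array([972.8, 269.7,  25. ]), array([902.1, 194.9,  82. ])]
side [328.6 104.6] [137   0  20  13 118] [array([1015. ,  253.4,   25. ]), array([940.1, 180.3,  82. ])]
side [330.3 116.7] [146  11  10  12  70] [array([973.8, 199.9,  25. ]), array([903.1, 132.2,  82. ])]
side [322.9 123. ] [133  14  21  19 141] [array([934.7, 185.6,  25. ]), array([867.9, 119.4,  82. ])]
side [297.6 127.6] [102  20  32  17 300] [array([862. , 203.8,  25. ]), array([802.6, 135.7,  82. ])]
side [345.3 141. ] [156  31  23  20  62] [array([927.1,  90. ,  25. ]), array([861.1,  33.5,  82. ])]
side [328.4 165.7] [120  39  60  56 459] [array([822.1,  35.5,  25. ]), array([766.7, -15.5,  82. ])]
side [224.9 155.7] [ 29  46  33  21 548] [array([636.6, 197.7,  25. ]), array([600.2, 130.2,  82. ])]
side [286.3 190.9] [102  85  10  13  96] [array([685.6,  17.1,  25. ]), array([644.1, -32. ,  82. ])]
side [339.5 242.8] [154 134  13  16 114] [array([ 682.6, -154.4,   25. ]), array([ 641.5, -186. ,   82. ])]
```

```bash
python3 - <<'E'
from h import *
a=cv2.imread("pics/t0.png");h=cv2.cvtColor(a,cv2.COLOR_BGR2HSV)
org=cv2.inRange(h,(5,60,140),(28,255,255))
for c,s in blobs(org[150:220,220:400]>0,30):
    c=c+[220,150];print("knob",c.round(1),s,[ray("top",*c,z).round(1) for z in(90,94)])
print(ray("top",261,184,60).round(1),ray("top",360,184,60).round(1))
E
```

```text
knob [366.1 180.2] [139  23  15  15 184] [array([ 650.2, -181.3,   90. ]), array([ 649.7, -180.3,   94. ])]
knob [261.7 181. ] [ 34  24  16  15 187] [array([650.5, -25.1,  90. ]), array([650. , -24.9,  94. ])]
[649.3 -25.1  60. ] [ 647.8 -179.2   60. ]
```

Call:
apply_moves:
  series:
    - [0.038, -0.0106, 0.0054, 0, 0, -0.1, 0.0854]
    - [0.076, -0.0212, 0.0108, 0, 0, -0.2, 0.0854]
    - [0.114, -0.0318, 0.0162, 0, 0, -0.3, 0.0854]
    - [0.152, -0.0424, 0.0216, 0, 0, -0.4, 0.0854]
    - [0.19, -0.053, 0.027, 0, 0, -0.5, 0.0854]

```text
time: 0.52
position: [325.8, -390.2, 203.5]
ee_rot: [0.918, 0.396, -0.0, -0.0]
ft_force: [0.1, -1.6, 0.2]
gripper_width: 0.999
finger_force: 0.0
```

Call:
apply_moves:
  series:
    - [0.038, 0.009, 0.005, 0, 0, -0.1, 0.0854]
    - [0.076, 0.018, 0.01, 0, 0, -0.2, 0.0854]
    - [0.114, 0.027, 0.015, 0, 0, -0.3, 0.0854]
    - [0.152, 0.036, 0.02, 0, 0, -0.4, 0.0854]
    - [0.19, 0.045, 0.025, 0, 0, -0.5, 0.0854]

```text
time: 0.93
position: [489.6, -283.4, 178.5]
ee_rot: [0.792, 0.611, -0.0, -0.0]
ft_force: [-0.2, -0.5, 0.5]
gripper_width: 0.997
finger_force: 0.0
```

```bash
python3 -c "
from h import *
s=get_state();print(s['position'],s['ee_rot']);print(tool([648.5,-180,130]));e=Ro.from_quat(s['ee_rot']).inv()*Ro.from_matrix([[0,1,0],[1,0,0],[0,0,-1]]);print(e.as_rotvec())"
```

```text
[ 489.61157585 -283.41757333  178.48954008] [ 7.91554584e-01  6.11098319e-01 -1.55782523e-04 -4.01085989e-04]
[0.14025548 0.1275775  0.04841842]
[-0.00078968 -0.00034786 -0.25590138]
```

Call:
apply_moves:
  series:
    - [0.028, 0.0255, 0.008, 0, 0, -0.051, 0.07]
    - [0.056, 0.051, 0.018, 0, 0, -0.102, 0.07]
    - [0.084, 0.0765, 0.028, 0, 0, -0.154, 0.06]
    - [0.112, 0.102, 0.038, 0, 0, -0.205, 0.06]
    - [0.1402, 0.1276, 0.0484, -0.0008, 0, -0.256, 0.06]

```text
time: 1.35
position: [649.0, -181.1, 129.6]
ee_rot: [0.708, 0.706, -0.0, -0.0]
ft_force: [0.7, -1.2, 0.8]
gripper_width: 0.7
finger_force: 0.0
```

```bash
python3 -c "
from h import *
s=get_state();print(s['position'],s['ee_rot']);print(tool([648.5,-180,67]))
a=np.vstack([snapshot('top')[80:280,240:440],snapshot('side')[150:350,250:450]]);cv2.imwrite('pics/t1.png',cv2.resize(a,None,fx=1.5,fy=1.5))"
```

```text
[ 648.96287689 -181.0749527   129.62915881] [ 7.07915523e-01  7.06297096e-01 -2.46442368e-05 -1.58432583e-04]
[ 0.00106206 -0.00044911  0.06262948]
```

View pics/t1.png

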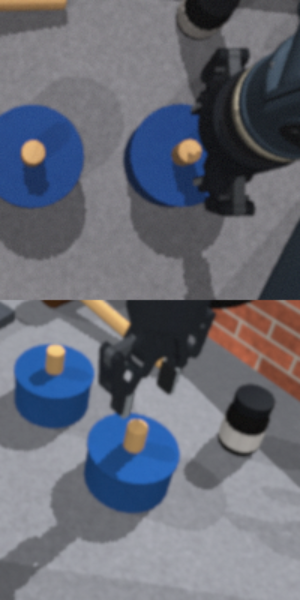

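The tips straddle the right-hand knob, about 35 mm above it (knob at (136,435) in the lower crop). Descending.

Call:
apply_moves:
  series:
    - [0.0005, 0, 0.02, 0, 0, 0, 0.06]
    - [0.001, 0, 0.04, 0, 0, 0, 0.06]
    - [0.001, 0, 0.055, 0, 0, 0, 0.06]
    - [0.001, 0, 0.062, 0, 0, 0, 0.06]
    - [0.001, 0, 0.062, 0, 0, 0, 0.02]

```text
time: 1.87
position: [645.5, -181.2, 65.8]
ee_rot: [0.709, 0.705, -0.001, -0.002]
ft_force: [-0.9, 0.1, -1.0]
gripper_width: 0.577
finger_force: 0.0
```

Call:
apply_moves:
  series:
    - [0, 0, 0, 0, 0, 0, 0.0]
    - [0, 0, 0, 0, 0, 0, 0.0]
    - [0, 0, 0, 0, 0, 0, 0.0]
    - [0, 0, 0, 0, 0, 0, 0.0]
    - [0, 0, 0, 0, 0, 0, 0.0]

```text
time: 2.28
position: [648.9, -182.1, 70.8]
ee_rot: [0.709, 0.705, 0.001, 0.002]
ft_force: [-0.3, 0.0, 3.7]
gripper_width: 0.26
finger_force: 59.1
```

Call:
apply_moves:
  series:
    - [0, 0, -0.006, 0, 0, 0, 0.0]
    - [0, 0, -0.015, 0, 0, 0, 0.0]
    - [0, 0, -0.028, 0, 0, 0, 0.0]
    - [0, 0, -0.04, 0, 0, 0, 0.0]
    - [0, 0, -0.05, 0, 0, 0, 0.0]

```text
time: 2.7
position: [648.6, -181.7, 121.4]
ee_rot: [0.709, 0.705, 0.001, 0.001]
ft_force: [0.3, -0.1, -0.1]
gripper_width: 0.258
finger_force: 58.9
```

```bash
python3 -c "
from h import *
s=get_state();print(s['position'],s['ee_rot'],s['ft_force'])
a=np.vstack([snapshot('top')[80:280,240:440],snapshot('side')[150:350,250:450]]);cv2.imwrite('pics/t2.png',cv2.resize(a,None,fx=1.5,fy=1.5))
s=get_state();print(s['position'],s['ee_rot'],s['ft_force'])
"
```

```text
[ 648.60705503 -181.71879467  121.36310703] [0.70884409 0.70536358 0.00071727 0.00132555] [ 0.25342392 -0.07748083 -0.11699672]
[ 649.97293622 -182.28171279  123.08819743] [0.70886146 0.70533827 0.00158773 0.00329356] [-0.28725619  0.97611598 -0.19019259]
```

View pics/t2.png

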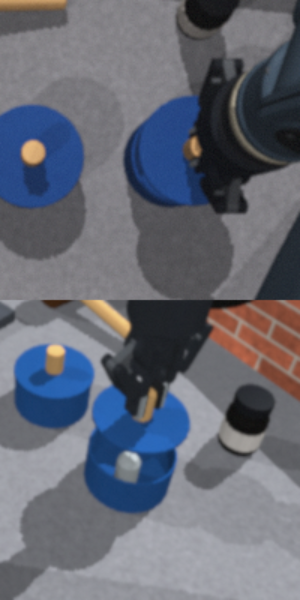

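The lifted lid is level in the grip. The tin below shows a silver-grey (steel) die at (128,465) in the crop, so the brass one should be in the other tin.

Call:
apply_moves:
  series:
    - [0, -0.02, 0, 0, 0, 0, 0.0]
    - [0, -0.05, 0, 0, 0, 0, 0.0]
    - [0, -0.085, 0, 0, 0, 0, 0.0]
    - [0, -0.115, 0, 0, 0, 0, 0.0]
    - [0, -0.14, 0, 0, 0, 0, 0.0]

```text
time: 3.22
position: [505.6, -180.4, 118.4]
ee_rot: [0.709, 0.705, -0.0, -0.0]
ft_force: [-0.0, 0.1, -0.5]
gripper_width: 0.257
finger_force: 59.1
```

Call:
apply_moves:
  series:
    - [0, -0.004, 0.02, 0, 0, 0, 0.0]
    - [0, -0.004, 0.045, 0, 0, 0, 0.0]
    - [0, -0.004, 0.07, 0, 0, 0, 0.0]
    - [0, -0.004, 0.085, 0, 0, 0, 0.0]
    - [0, -0.004, 0.09, 0, 0, 0, 0.0]

```text
time: 3.63
position: [501.2, -179.5, 25.2]
ee_rot: [0.709, 0.705, -0.001, -0.003]
ft_force: [-0.7, 0.3, -0.8]
gripper_width: 0.261
finger_force: 59.2
```

Call:
apply_moves:
  series:
    - [0, 0, 0.002, 0, 0, 0, 0.0]
    - [0, 0, 0.005, 0, 0, 0, 0.0]
    - [0, 0, 0.007, 0, 0, 0, 0.0]
    - [0, 0, 0.009, 0, 0, 0, 0.0]
    - [0, 0, 0.009, 0, 0, 0, 0.0]

```text
time: 4.05
position: [505.3, -181.4, 21.7]
ee_rot: [0.709, 0.705, 0.001, 0.002]
ft_force: [-1.1, 0.5, 2.6]
gripper_width: 0.256
finger_force: 59.6
```

Bench contact matches the expected height (70.8 − 49 ≈ 21.8). Releasing, then going to the second tin.

Call:
apply_moves:
  series:
    - [0, 0, 0, 0, 0, 0, 0.03]
    - [0, 0, 0, 0, 0, 0, 0.045]
    - [0, 0, 0, 0, 0, 0, 0.06]
    - [0, 0, 0, 0, 0, 0, 0.06]
    - [0, 0, 0, 0, 0, 0, 0.06]

```text
time: 4.47
position: [504.0, -180.8, 19.8]
ee_rot: [0.709, 0.705, 0.0, 0.0]
ft_force: [-0.3, 0.7, -0.6]
gripper_width: 0.702
finger_force: 0.0
```

Call:
apply_moves:
  series:
    - [0, 0, -0.02, 0, 0, 0, 0.06]
    - [0, 0, -0.05, 0, 0, 0, 0.06]
    - [0, 0, -0.085, 0, 0, 0, 0.06]
    - [0.01, 0.01, -0.12, 0, 0, 0, 0.06]
    - [0.035, 0.035, -0.13, 0, 0, 0, 0.06]

```text
time: 4.88
position: [540.5, -149.3, 156.7]
ee_rot: [0.711, 0.704, 0.001, 0.005]
ft_force: [1.9, 0.2, 1.4]
gripper_width: 0.705
finger_force: 0.0
```

```bash
python3 -c "
from h import *
s=get_state();print(s['position'],s['ee_rot']);print(tool([649,-27,135]))
a=np.vstack([snapshot('top')[80:330,220:470],snapshot('side')[150:384,250:500]]);cv2.imwrite('pics/t3.png',a)"
```

```text
[ 540.5116287  -149.32033225  156.68703455] [0.71066639 0.70351082 0.00102659 0.00497587]
[0.12353274 0.10705931 0.02191535]
```

View pics/t3.png

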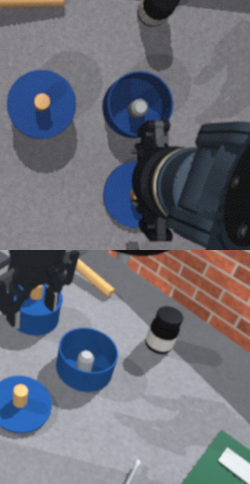

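The first lid lies flat, knob up, at about (22,405) in the lower crop. The open tin shows the grey die. Moving over the second lid.

Call:
apply_moves:
  series:
    - [0.024, 0.0215, 0.004, 0, 0, 0, 0.06]
    - [0.048, 0.043, 0.008, 0, 0, 0, 0.06]
    - [0.072, 0.0645, 0.012, 0, 0, 0, 0.06]
    - [0.096, 0.086, 0.016, 0, 0, 0, 0.06]
    - [0.12, 0.1075, 0.018, 0, 0, 0, 0.06]

```text
time: 5.4
position: [647.0, -25.6, 130.0]
ee_rot: [0.709, 0.705, -0.001, -0.001]
ft_force: [0.0, 0.1, 0.8]
gripper_width: 0.697
finger_force: 0.0
```

Call:
apply_moves:
  series:
    - [0, 0, 0, 0, 0, 0, 0.06]
    - [0, 0, 0, 0, 0, 0, 0.06]

```text
time: 5.57
position: [646.8, -25.2, 129.6]
ee_rot: [0.708, 0.706, -0.001, -0.001]
ft_force: [-0.4, 0.0, -0.1]
gripper_width: 0.699
finger_force: 0.0
```

```bash
python3 -c "
from h import *
s=get_state();print(s['position'],s['ee_rot']);print(tool([649,-27,67]))"
```

```text
[646.78858955 -25.21021122 129.61570806] [ 0.70789483  0.70631653 -0.00097197 -0.00096   ]
[-0.0017836   0.00238647  0.06260946]
```

Call:
apply_moves:
  series:
    - [0, 0.002, 0.02, 0, 0, 0, 0.06]
    - [0, 0.002, 0.04, 0, 0, 0, 0.06]
    - [0, 0.002, 0.055, 0, 0, 0, 0.06]
    - [0, 0.002, 0.061, 0, 0, 0, 0.06]
    - [0, 0.002, 0.061, 0, 0, 0, 0.02]

```text
time: 5.98
position: [646.6, -27.4, 68.3]
ee_rot: [0.709, 0.705, -0.002, -0.002]
ft_force: [0.2, 0.1, 0.7]
gripper_width: 0.579
finger_force: 0.0
```

Call:
apply_moves:
  series:
    - [0, 0, 0, 0, 0, 0, 0.0]
    - [0, 0, 0, 0, 0, 0, 0.0]
    - [0, 0, 0, 0, 0, 0, 0.0]
    - [0, 0, 0, 0, 0, 0, 0.0]
    - [0, 0, 0, 0, 0, 0, 0.0]

```text
time: 6.4
position: [650.3, -27.0, 72.8]
ee_rot: [0.709, 0.705, 0.001, 0.002]
ft_force: [0.1, -1.7, 3.1]
gripper_width: 0.258
finger_force: 59.2
```

Call:
apply_moves:
  series:
    - [0, 0, -0.006, 0, 0, 0, 0.0]
    - [0, 0, -0.015, 0, 0, 0, 0.0]
    - [0, 0, -0.028, 0, 0, 0, 0.0]
    - [0, 0, -0.04, 0, 0, 0, 0.0]
    - [0, 0, -0.05, 0, 0, 0, 0.0]

```text
time: 6.82
position: [649.9, -26.5, 123.2]
ee_rot: [0.709, 0.705, 0.001, 0.001]
ft_force: [0.3, -0.3, -0.7]
gripper_width: 0.259
finger_force: 58.9
```

Second lid gripped. Same laying-down as before.

Call:
apply_moves:
  series:
    - [0, -0.02, 0, 0, 0, 0, 0.0]
    - [0, -0.05, 0, 0, 0, 0, 0.0]
    - [0, -0.085, 0, 0, 0, 0, 0.0]
    - [0, -0.115, 0, 0, 0, 0, 0.0]
    - [0, -0.14, 0, 0, 0, 0, 0.0]

```text
time: 7.23
position: [507.6, -25.7, 121.9]
ee_rot: [0.709, 0.705, 0.0, 0.001]
ft_force: [0.4, -0.4, -1.0]
gripper_width: 0.256
finger_force: 59.1
```

Call:
apply_moves:
  series:
    - [0, -0.004, 0.02, 0, 0, 0, 0.0]
    - [0, -0.004, 0.045, 0, 0, 0, 0.0]
    - [0, -0.004, 0.07, 0, 0, 0, 0.0]
    - [0, -0.004, 0.085, 0, 0, 0, 0.0]
    - [0, -0.004, 0.09, 0, 0, 0, 0.0]

```text
time: 7.65
position: [503.3, -25.4, 28.8]
ee_rot: [0.709, 0.705, -0.001, -0.001]
ft_force: [-0.4, -0.5, -1.5]
gripper_width: 0.259
finger_force: 59.2
```

Call:
apply_moves:
  series:
    - [0, 0, 0.002, 0, 0, 0, 0.0]
    - [0, 0, 0.005, 0, 0, 0, 0.0]
    - [0, 0, 0.007, 0, 0, 0, 0.0]
    - [0, 0, 0.009, 0, 0, 0, 0.0]
    - [0, 0, 0.009, 0, 0, 0, 0.0]

```text
time: 8.07
position: [506.8, -26.1, 23.7]
ee_rot: [0.709, 0.705, 0.001, 0.002]
ft_force: [-0.0, -0.6, 2.4]
gripper_width: 0.257
finger_force: 59.6
```

Call:
apply_moves:
  series:
    - [0, 0, 0, 0, 0, 0, 0.03]
    - [0, 0, 0, 0, 0, 0, 0.045]
    - [0, 0, 0, 0, 0, 0, 0.06]
    - [0, 0, 0, 0, 0, 0, 0.06]
    - [0, 0, 0, 0, 0, 0, 0.06]

```text
time: 8.48
position: [505.3, -25.8, 21.7]
ee_rot: [0.709, 0.705, 0.0, 0.0]
ft_force: [0.2, 0.4, -0.1]
gripper_width: 0.701
finger_force: 0.0
```

Call:
apply_moves:
  series:
    - [0, 0, -0.02, 0, 0, 0, 0.06]
    - [0, 0, -0.05, 0, 0, 0, 0.06]
    - [0, 0, -0.085, 0, 0, 0, 0.06]
    - [0, 0, -0.115, 0, 0, 0, 0.05]
    - [0, 0, -0.125, 0, 0, 0, 0.044]

```text
time: 8.9
position: [508.0, -26.3, 152.3]
ee_rot: [0.709, 0.705, 0.003, 0.004]
ft_force: [0.1, 0.1, 0.4]
gripper_width: 0.516
finger_force: 0.0
```

```bash
python3 -c "
from h import *
s=get_state();print(s['position'],s['ee_rot'],s['gripper_width'])
a=snapshot('top');b=snapshot('side');cv2.imwrite('pics/top4.png',a);cv2.imwrite('pics/side4.png',b)
cv2.imwrite('pics/t4.png',cv2.resize(np.hstack([a[130:330,180:380],b[130:330,200:400]]),None,fx=2,fy=2))"
```

```text
[507.95796365 -26.30075009 152.33072315] [0.70884963 0.70534398 0.00268534 0.00385388] 0.5161842723921872
```

View pics/t4.png

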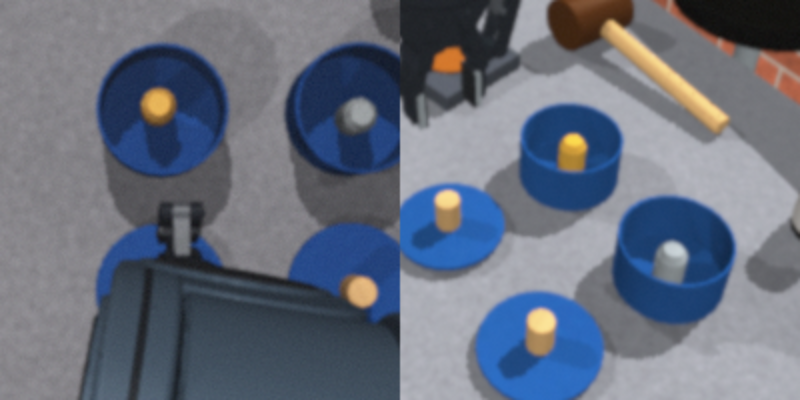

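Both lids lie flat on the bench with knobs up. The left tin holds the brass die (top picture at about (259,183), side at about (286,206)).

```bash
python3 - <<'E'
from h import *
for n,f,(r0,r1,c0,c1) in(("top","pics/top4.png",(150,220,225,297)),("side","pics/side4.png",(190,225,265,305))):
    h=cv2.cvtColor(cv2.imread(f),cv2.COLOR_BGR2HSV)[r0:r1,c0:c1]
    for c,s in blobs(cv2.inRange(h,(8,90,90),(35,255,255))>0,30):
        c=c+[c0,r0]; print(n,c.round(1),s,[ray(n,*c,z).round(1) for z in(30,38,46)])
    t=cv2.inRange(cv2.cvtColor(cv2.imread(f),cv2.COLOR_BGR2HSV)[r0-5:r1,c0:c1],(100,120,30),(130,255,255))
    if n=="top":
        k=max(cv2.findContours(t,0,2)[0],key=cv2.contourArea);(x,y),r=cv2.minEnclosingCircle(k)
        print("tin",x+c0,y+r0-5,r,ray("top",x+c0,y+r0-5,55).round(1))
E
```

```text
top [258.7 182.5] [ 26  24  17  18 246] [array([655.1, -22.6,  30. ]), array([654.2, -22.4,  38. ]), array([653.3, -22.1,  46. ])]
tin 260.6258735656738 184.5646858215332 33.1827507019043 [649.  -24.7  55. ]
side [285.7 205.8] [ 14   7  14  18 215] [array([653.2, -23.4,  30. ]), array([647.8, -29.8,  38. ]), array([642.4, -36.1,  46. ])]
```

Call:
apply_moves:
  series:
    - [0.0005, 0.03, 0.005, 0, 0, 0, 0.042]
    - [0.001, 0.06, 0.015, 0, 0, 0, 0.042]
    - [0.0015, 0.095, 0.03, 0, 0, 0, 0.042]
    - [0.002, 0.13, 0.05, 0, 0, 0, 0.042]
    - [0.0025, 0.147, 0.06, 0, 0, 0, 0.042]

```text
time: 9.42
position: [652.7, -23.8, 80.4]
ee_rot: [0.709, 0.705, -0.001, -0.002]
ft_force: [-1.5, 0.3, -0.0]
gripper_width: 0.493
finger_force: 0.0
```

Call:
apply_moves:
  series:
    - [0, 0, 0, 0, 0, 0, 0.042]
    - [0, 0, 0, 0, 0, 0, 0.042]
    - [0, 0, 0, 0, 0, 0, 0.042]

```text
time: 9.67
position: [650.6, -23.9, 85.6]
ee_rot: [0.709, 0.705, -0.001, -0.001]
ft_force: [-0.4, -0.4, -0.4]
gripper_width: 0.492
finger_force: 0.0
```

```bash
python3 -c "
from h import *
s=get_state();print(s['position'],s['ee_rot'],s['gripper_width']);print(tool([653.5,-23.5,11]))
e=Ro.from_quat(s['ee_rot']).inv()*Ro.from_matrix([[0,1,0],[1,0,0],[0,0,-1]]);print(e.as_rotvec())
a=np.hstack([snapshot('top')[130:330,180:380],snapshot('side')[80:280,180:380]]);cv2.imwrite('pics/t5.png',cv2.resize(a,None,fx=2,fy=2))"
```

```text
[650.59867179 -23.89664164  85.61191004] [ 0.70888025  0.70532772 -0.00079132 -0.00098672] 0.4922694417133802
[0.00039107 0.00308695 0.07460449]
[-0.00251453 -0.00027634 -0.00502403]
```

View pics/t5.png

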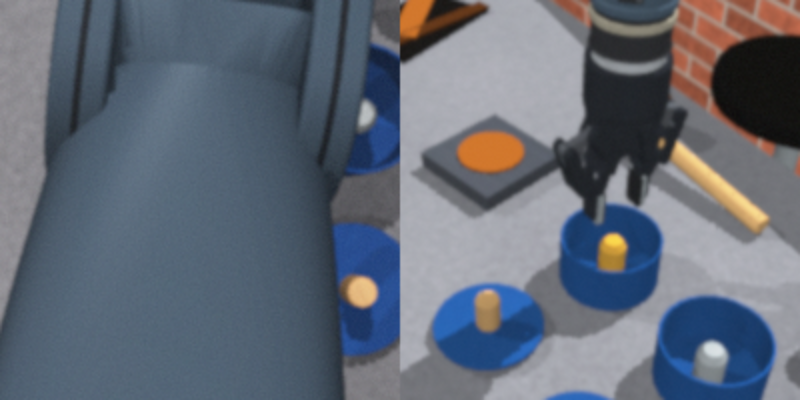

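The side view shows the open fingers above the left tin, straddling the brass die at (612,250). Descending gently.

Call:
apply_moves:
  series:
    - [0, 0.0015, 0.008, 0, 0, -0.005, 0.042]
    - [0, 0.0035, 0.018, 0, 0, -0.005, 0.042]
    - [0, 0.0035, 0.027, 0, 0, -0.005, 0.042]
    - [0, 0.0035, 0.034, 0, 0, -0.005, 0.042]
    - [0, 0.0035, 0.038, 0, 0, -0.005, 0.042]

```text
time: 10.18
position: [654.3, -23.9, 46.6]
ee_rot: [0.707, 0.707, -0.001, -0.001]
ft_force: [-0.3, -0.3, 0.5]
gripper_width: 0.496
finger_force: 0.0
```

Call:
apply_moves:
  series:
    - [0, 0, 0.009, 0, 0, 0, 0.042]
    - [0, 0, 0.018, 0, 0, 0, 0.042]
    - [0, 0, 0.026, 0, 0, 0, 0.042]
    - [0, 0, 0.032, 0, 0, 0, 0.042]
    - [0, 0, 0.036, 0, 0, 0, 0.042]

```text
time: 10.6
position: [655.0, -24.0, 11.3]
ee_rot: [0.707, 0.707, -0.0, -0.0]
ft_force: [0.1, -0.3, 0.5]
gripper_width: 0.49
finger_force: 0.0
```

Call:
apply_moves:
  series:
    - [0, 0, 0, 0, 0, 0, 0.042]
    - [0, 0, 0, 0, 0, 0, 0.042]

```text
time: 10.77
position: [655.8, -24.1, 12.8]
ee_rot: [0.707, 0.707, 0.0, 0.0]
ft_force: [0.3, 0.3, -0.2]
gripper_width: 0.492
finger_force: 0.0
```

No contact; closing on the die.

Call:
apply_moves:
  series:
    - [0, 0, 0, 0, 0, 0, 0.034]
    - [0, 0, 0, 0, 0, 0, 0.028]
    - [0, 0, 0, 0, 0, 0, 0.01]
    - [0, 0, 0, 0, 0, 0, 0.0]
    - [0, 0, 0, 0, 0, 0, 0.0]

```text
time: 11.18
position: [656.2, -24.2, 13.7]
ee_rot: [0.707, 0.707, 0.001, 0.001]
ft_force: [-1.2, -0.2, 3.4]
gripper_width: 0.305
finger_force: 59.6
```

Call:
apply_moves:
  series:
    - [0, 0, 0, 0, 0, 0, 0.0]
    - [0, 0, 0, 0, 0, 0, 0.0]
    - [0, 0, 0, 0, 0, 0, 0.0]
    - [0, 0, 0, 0, 0, 0, 0.0]
    - [0, 0, 0, 0, 0, 0, 0.0]

```text
time: 11.6
position: [656.2, -24.1, 13.7]
ee_rot: [0.707, 0.707, 0.001, 0.001]
ft_force: [-0.6, 0.6, 5.2]
gripper_width: 0.305
finger_force: 59.7
```

Call:
apply_moves:
  series:
    - [0, 0, -0.005, 0, 0, 0, 0.0]
    - [0, 0, -0.015, 0, 0, 0, 0.0]
    - [0, 0, -0.035, 0, 0, 0, 0.0]
    - [0, 0, -0.06, 0, 0, 0, 0.0]
    - [0, 0, -0.085, 0, 0, 0, 0.0]

```text
time: 12.02
position: [654.4, -23.8, 97.1]
ee_rot: [0.707, 0.707, -0.001, -0.001]
ft_force: [0.7, 0.1, -1.9]
gripper_width: 0.304
finger_force: 59.1
```

Call:
apply_moves:
  series:
    - [0.01, -0.001, 0, 0, 0, 0, 0.0]
    - [0.032, -0.003, 0, 0, 0, 0, 0.0]
    - [0.064, -0.005, 0, 0, 0, 0, 0.0]
    - [0.096, -0.008, 0, 0, 0, 0, 0.0]
    - [0.128, -0.011, 0, 0, 0, 0, 0.0]

```text
time: 12.43
position: [643.7, 105.4, 96.4]
ee_rot: [0.707, 0.707, -0.0, -0.001]
ft_force: [1.7, 0.5, -2.8]
gripper_width: 0.306
finger_force: 59.2
```

Call:
apply_moves:
  series:
    - [0.03, -0.002, 0, 0, 0, 0, 0.0]
    - [0.055, -0.004, 0, 0, 0, 0, 0.0]
    - [0.075, -0.006, 0, 0, 0, 0, 0.0]
    - [0.087, -0.007, 0, 0, 0, 0, 0.0]
    - [0.094, -0.008, 0, 0, 0, 0, 0.0]

```text
time: 12.85
position: [635.6, 199.9, 96.5]
ee_rot: [0.706, 0.708, -0.0, -0.0]
ft_force: [0.6, -0.0, -1.7]
gripper_width: 0.306
finger_force: 59.2
```

Call:
apply_moves:
  series:
    - [0, 0, 0, 0, 0, 0, 0.0]
    - [0, 0, 0, 0, 0, 0, 0.0]
    - [0, 0, 0, 0, 0, 0, 0.0]

```text
time: 13.1
position: [636.9, 196.6, 97.6]
ee_rot: [0.708, 0.707, -0.0, 0.0]
ft_force: [0.3, -0.2, -2.6]
gripper_width: 0.304
finger_force: 59.2
```

```bash
python3 -c "
from h import *
s=get_state();print(s['position'],s['ee_rot'],s['gripper_width']);print(tool([637.2,198.7,35]))
e=Ro.from_quat(s['ee_rot']).inv()*Ro.from_matrix([[0,1,0],[1,0,0],[0,0,-1]]);print(e.as_rotvec())
a=snapshot('top');b=snapshot('side');cv2.imwrite('pics/top6.png',a);cv2.imwrite('pics/side6.png',b)
cv2.imwrite('pics/t6.png',cv2.resize(np.hstack([a[100:300,50:250],b[50:250,120:320]]),None,fx=2,fy=2))"
```

```text
[636.90836313 196.58622346  97.63039737] [ 7.07627676e-01  7.06585316e-01 -1.49594971e-04  4.90087912e-04] 0.3039811791976949
[0.00217084 0.00025832 0.06262859]
[ 0.00048153  0.00090465 -0.00147412]
```

View pics/t6.png

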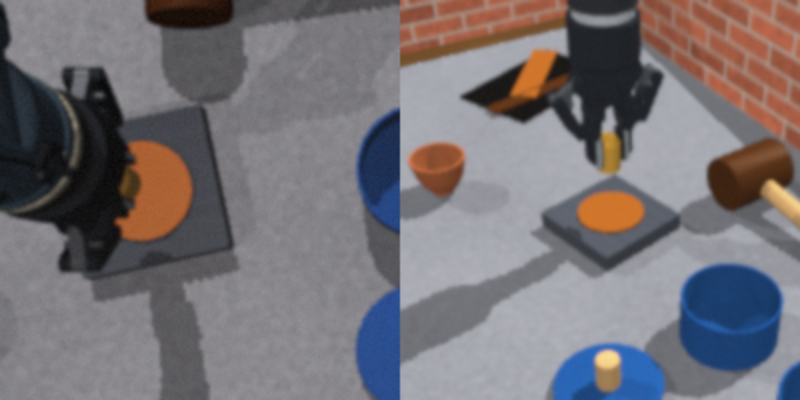

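The die hangs upright in the grip above the pad. It shows at (609,153) in the side crop, with the pad at (610,212). Lowering part-way, then checking the centring.

Call:
apply_moves:
  series:
    - [0.001, 0, 0.01, 0, 0, 0, 0.0]
    - [0.002, 0, 0.024, 0, 0, 0, 0.0]
    - [0.002, 0, 0.038, 0, 0, 0, 0.0]
    - [0.002, 0, 0.047, 0, 0, 0, 0.0]
    - [0.002, 0, 0.051, 0, 0, 0, 0.0]

```text
time: 13.62
position: [635.2, 199.0, 43.9]
ee_rot: [0.707, 0.707, -0.002, -0.001]
ft_force: [-0.6, 0.2, -2.9]
gripper_width: 0.305
finger_force: 59.2
```

Call:
apply_moves:
  series:
    - [0, 0, 0, 0, 0, 0, 0.0]
    - [0, 0, 0, 0, 0, 0, 0.0]
    - [0, 0, 0, 0, 0, 0, 0.0]

```text
time: 13.87
position: [637.6, 200.0, 47.9]
ee_rot: [0.707, 0.707, 0.001, 0.001]
ft_force: [-0.0, -0.5, -1.4]
gripper_width: 0.303
finger_force: 59.2
```

```bash
python3 -c "
from h import *
s=get_state();print(s['position'],s['ee_rot'],s['ft_force']);print(tool([637.2,198.7,35]))
b=snapshot('side');cv2.imwrite('pics/side7.png',b)
cv2.imwrite('pics/t7.png',cv2.resize(b[90:210,150:300],None,fx=5,fy=5,interpolation=2))
h=cv2.cvtColor(b,cv2.COLOR_BGR2HSV)[100:200,180:280]
for lo,hi in(((17,120,80),(32,255,255)),((0,120,80),(15,255,255))):
  for c,t in blobs(cv2.inRange(h,lo,hi)>0,25):
    c=c+[180,100];print(c.round(1),t,[ray('side',*c,z).round(1) for z in(25,40,45,50)])
"
```

```text
[637.55200294 200.00122053  47.94531606] [0.70716094 0.70705139 0.00103456 0.00082052] [-0.00836322 -0.45560853 -1.41137312]
[-0.0013052  -0.00038576  0.01294395]
[225.4 143.7] [ 40  35  11  19 161] [array([662.6, 240.4,  25. ]), array([652.3, 221.5,  40. ]), array([648.9, 215.2,  45. ]), array([645.4, 208.9,  50. ])]
[225.2 157. ] [ 29  46  33  21 452] [array([634.6, 192.8,  25. ]), array([625.1, 175.2,  40. ]), array([621.9, 169.3,  45. ]), array([618.7, 163.4,  50. ])]
```

View pics/t7.png

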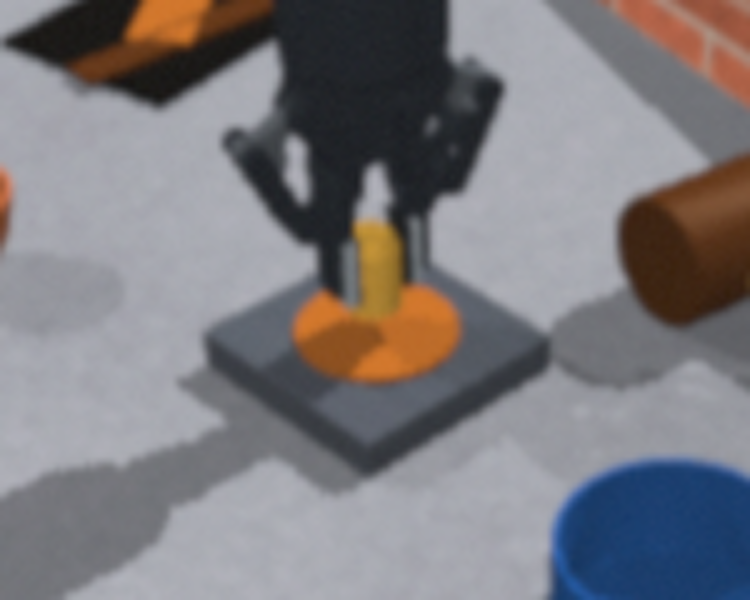

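The die is upright, about 13 mm above the pad's centre, and its rays agree with (638,198). Setting it down slowly.

Call:
apply_moves:
  series:
    - [0, 0, 0.002, 0, 0, 0, 0.0]
    - [-0.001, 0, 0.004, 0, 0, 0, 0.0]
    - [-0.001, 0, 0.006, 0, 0, 0, 0.0]
    - [-0.001, 0, 0.007, 0, 0, 0, 0.0]
    - [-0.001, 0, 0.008, 0, 0, 0, 0.0]

```text
time: 14.33
position: [636.6, 198.9, 38.5]
ee_rot: [0.707, 0.707, 0.0, 0.0]
ft_force: [-1.0, 0.3, -2.8]
gripper_width: 0.307
finger_force: 59.2
```

Call:
apply_moves:
  series:
    - [0, 0, 0.0005, 0, 0, 0, 0.0]
    - [0, 0, 0.001, 0, 0, 0, 0.0]
    - [0, 0, 0.0015, 0, 0, 0, 0.0]
    - [0, 0, 0.002, 0, 0, 0, 0.0]
    - [0, 0, 0.002, 0, 0, 0, 0.0]

```text
time: 14.75
position: [636.7, 198.9, 36.8]
ee_rot: [0.707, 0.707, 0.0, 0.0]
ft_force: [-0.4, 1.0, -2.4]
gripper_width: 0.306
finger_force: 59.2
```

Call:
apply_moves:
  series:
    - [0, 0, 0.0005, 0, 0, 0, 0.0]
    - [0, 0, 0.001, 0, 0, 0, 0.0]
    - [0, 0, 0.0015, 0, 0, 0, 0.0]
    - [0, 0, 0.0015, 0, 0, 0, 0.0]
    - [0, 0, 0.0015, 0, 0, 0, 0.0]

```text
time: 15.17
position: [636.7, 198.9, 35.3]
ee_rot: [0.707, 0.707, 0.0, 0.0]
ft_force: [0.1, -0.4, -3.0]
gripper_width: 0.304
finger_force: 59.2
```

Call:
apply_moves:
  series:
    - [0, 0, 0.0005, 0, 0, 0, 0.0]
    - [0, 0, 0.001, 0, 0, 0, 0.0]
    - [0, 0, 0.001, 0, 0, 0, 0.0]
    - [0, 0, 0.001, 0, 0, 0, 0.0]

```text
time: 15.5
position: [636.9, 198.9, 34.8]
ee_rot: [0.707, 0.707, 0.0, 0.0]
ft_force: [-0.1, 0.5, 0.1]
gripper_width: 0.304
finger_force: 59.5
```

```bash
python3 -c "
from h import *
s=get_state();print(s['position'],s['ft_force'])"
```

```text
[636.89385713 198.94729573  34.75654361] [-0.08392326  0.46317474  0.12192803]
```

The force went from −3 N to about 0 at the predicted height, so the die is resting on the pad. Releasing and lifting away.

Call:
apply_moves:
  series:
    - [0, 0, 0, 0, 0, 0, 0.03]
    - [0, 0, 0, 0, 0, 0, 0.038]
    - [0, 0, 0, 0, 0, 0, 0.046]
    - [0, 0, 0, 0, 0, 0, 0.055]
    - [0, 0, 0, 0, 0, 0, 0.055]

```text
time: 15.92
position: [637.0, 199.0, 34.6]
ee_rot: [0.707, 0.707, 0.0, 0.0]
ft_force: [-0.3, 0.7, -0.3]
gripper_width: 0.649
finger_force: 0.0
```

Call:
apply_moves:
  series:
    - [0, 0, 0, 0, 0, 0, 0.055]
    - [0, 0, -0.005, 0, 0, 0, 0.055]
    - [0, 0, -0.02, 0, 0, 0, 0.055]
    - [0, 0, -0.045, 0, 0, 0, 0.055]
    - [0, 0, -0.08, 0, 0, 0, 0.055]

```text
time: 16.33
position: [634.1, 198.4, 111.4]
ee_rot: [0.707, 0.707, -0.003, -0.002]
ft_force: [0.3, 0.4, 1.0]
gripper_width: 0.644
finger_force: 0.0
```

Call:
apply_moves:
  series:
    - [0, -0.02, -0.03, 0, 0, 0, 0.055]
    - [0, -0.055, -0.05, 0, 0, 0, 0.055]
    - [0, -0.09, -0.06, 0, 0, 0, 0.055]
    - [0, -0.125, -0.06, 0, 0, 0, 0.055]
    - [0, -0.15, -0.06, 0, 0, 0, 0.055]

```text
time: 16.75
position: [485.0, 199.2, 176.6]
ee_rot: [0.707, 0.707, 0.002, 0.001]
ft_force: [0.5, 0.4, 0.1]
gripper_width: 0.646
finger_force: 0.0
```

```bash
python3 -c "
from h import *
a=snapshot('top');b=snapshot('side')
cv2.imwrite('pics/t8.png',np.vstack([cv2.resize(a[120:320,70:420],None,fx=1.4,fy=1.4),cv2.resize(b[80:300,150:500],None,fx=1.4,fy=1.4)]))
h=cv2.cvtColor(a,cv2.COLOR_BGR2HSV)[160:230,85:160]
for lo,hi in(((16,100,80),(35,255,255)),((0,120,80),(35,255,255))):
  for c,t in blobs(cv2.inRange(h,lo,hi)>0,25):
    c=c+[85,160];print(c.round(1),t,[ray('top',*c,z).round(1) for z in(25,60)])
"
```

```text
[115.2 193.6] [ 21  25  21  19 267] [array([640.1, 207.6,  25. ]), array([636.8, 198.7,  60. ])]
[120.4 194.9] [  10   10   51   50 1941] [array([637.8, 199.4,  25. ]), array([634.6, 190.8,  60. ])]
```

View pics/t8.png

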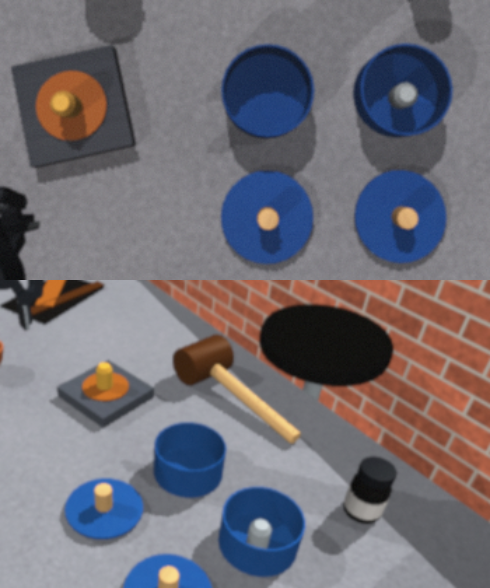

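The brass die stands upright at about (637,199), within 1 mm of the pad centre. Both lids lie flat with knobs up, the steel die is still in its tin, and the arm is clear. Handing in.

```bash
python3 -c "
from bench import *
print(sign_off())"
```

```text
the job is handed in; nothing more can be done
None
```

I took both lids off and laid them flat, right way up, on the bench, then stood the brass die upright on the pad, within about 1 mm of its centre by the top camera. I handed the job in at about 17 s of the 67 s allowed; sign-off returned no verdict.

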